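Put the microscope objectives away in their order

ROBOT

A 7-joint arm with a two-finger parallel gripper is mounted at the origin on the work surface. World frame = base frame: x ahead of the robot, y to its left, z up, the work surface at z = 0. Lengths are in m, angles in rad, forces in N, time in s.
With the tool pointing down it reaches from about 0.425 to 0.825 m from the base axis. Payload 3.6 kg.
Tool frame: the origin (TCP) lies where the fingers leave the gripper's body, on its centre line; the fingertips stand 73 mm ahead of it and the grasp point (between the pads) lies 54 mm ahead of it; z points along the fingers, y is the line along which they close (so a half turn about z gives the same grasp; the last joint's range is limited). The gripper opens to 85 mm and grips with 20 to 120 N. Pads are 22 mm wide; open, the fingers measure 114 mm over their backs; the gripper's body (76 mm by 85 mm) begins 54 mm behind the grasp point. The pads swing forward as they close: fully open they stand 13 mm farther back than shut.
Start: joints at [-1.341, 0.615, -0.013, 1.423, 0.008, 1.103, -0.04], TCP at [0.164, 0.629, 0.304] pointing down, gripper open.
Joint ranges: [-3.12, 3.12], [-0.3, 2.06], [-1.34, 1.32], [0.26, 2.42], [-1.36, 4.5], [0.01, 1.98], [-2.84, 2.84]. Speed limits (rad/s): [2.79, 2.79, 3.14, 3.14, 3.14, 3.14, 3.14].

INTERFACE

Orientations are given as a unit quaternion [x, y, z, w].
In Python, from station import arm, snapshot, camera_info, ticket gives the robot as it stands. Calls block until the motion is done:
- arm.movep(position, orientation): joint-space move of the TCP to a pose.
- arm.line_to(position, velocity=0.15, ori=None): straight line of the TCP; ori=None keeps the orientation; velocity is the mean speed in m/s.
- arm.move_j(angles): joint-space move.
- arm.move_gripper(opening, effort=None): opening from 0.0 (shut) to 1.0 (fully open); effort is the grip in N (None keeps the last); returns when the fingers have stopped.
- arm.pause(seconds).
- arm.ik(position, orientation): joint angles nearest the present ones, or None.
- snapshot(name): name is "side" or "top" or "wrist"; returns the picture (480x640x3 uint8, blue, green, red); there is no depth.
- camera_info(name): a dict with "fx", "fy", "cx", "cy" (pixels), "R" (3x3) and "t" (3): a world point X has camera coordinates R X + t; the wrist camera has in their place "T_tool_cam" (4x4, takes a point from camera to tool coordinates, whose origin is the TCP and whose axes are the flange's). Camera axes: x right, y down, z forward; pixel columns grow to the right and rows downward; lengths in m; the calibration is good to about 2 mm. A picture is of the moment at which its call begins: read the wrist's pose just before it. camera_info takes no time and is no camera call.
A pose or a line that the arm cannot do raises arm.MotionError and nothing moves.
- ticket.finish_job(): hands the job in; it is judged then, once.
Readings, each from a call of its own:
- arm.read_time(): time.
- arm.read_joint_positions(): joint angles.
- arm.read_dq(): joint speeds.
- arm.read_effort(): joint torques, N m.
- arm.read_tool_pos(): TCP position.
- arm.read_eef_rot(): TCP orientation.
- arm.read_ft_force(): force on the tool from outside, world axes, zero at the start.
- arm.read_wrist_torque(): the same for the moment, N m.
- arm.read_opening(): opening from 0.0 (shut) to 1.0 (fully open).
- arm.read_finger_force(): force on a finger pad.
Only numpy, scipy, OpenCV 4.12 (cv2) and the standard library are available. Lean on these libraries where they do the work, as an engineer would, in place of code of your own. Each camera call takes 0.05 s, during which the arm holds its last target. There are 200 camera calls.

TASK

The four cleaned microscope objectives stand in a row on the grey service board; move them all into the wells of the wooden storage block, keeping their order: the one that stands nearest the brass knob of the service board goes into the well nearest the brass knob of the storage block, the next one into the next well, and so on. Stand each one upright, nose up, flat in its well, never letting one tip over, and set them down gently, since they are glass inside: no dropping or ramming.

Things in the scene. Friction and masses are not known exactly. Their poses are not given: they have to be found in the camera images.
- objective_a: Loose bare-metal microscope objective, nose up, the shortest: 36 mm tall, nearly a plain cylinder with a wide flat front lens (nose 26 mm across). Gripped on its straight barrel, 28 mm diameter from the flat foot to 30 mm height. 80 to 160 g. Origin: centre of the foot; z up. It starts on one of the service board's pads, foot 15 mm above the bench.
- objective_b: Loose bare-metal microscope objective, nose up, 44 mm tall, a short cone above the barrel narrowing to a nose 18 mm across. Gripped on its straight barrel, 28 mm diameter from the flat foot to 30 mm height. 80 to 160 g. Origin: centre of the foot; z up. It starts on one of the service board's pads, foot 15 mm above the bench.
- objective_c: Loose bare-metal microscope objective, nose up, 52 mm tall, a step above the barrel (to 18 mm across at 40 mm height), then a taper to a nose 15 mm across. Gripped on its straight barrel, 28 mm diameter from the flat foot to 30 mm height. 80 to 160 g. Origin: centre of the foot; z up. It starts on one of the service board's pads, foot 15 mm above the bench.
- objective_d: Loose bare-metal microscope objective, nose up, the tallest: 60 mm tall, a long step above the barrel (to 16 mm across at 44 mm height), then a pointed nose 8 mm across. Gripped on its straight barrel, 28 mm diameter from the flat foot to 30 mm height. 80 to 160 g. Origin: centre of the foot; z up. It starts on one of the service board's pads, foot 15 mm above the bench.
- pad_a: Flat black rubber disc, 44 mm diameter, 3 mm thick, fixed on top of the service board: the pad on which objective_a stands at the start, whichever place in the row that is. It never moves. Origin: centre of its underside, z up.
- pad_b: Flat black rubber disc, 44 mm diameter, 3 mm thick, fixed on top of the service board: the pad on which objective_b stands at the start, whichever place in the row that is. It never moves. Origin: centre of its underside, z up.
- pad_c: Flat black rubber disc, 44 mm diameter, 3 mm thick, fixed on top of the service board: the pad on which objective_c stands at the start, whichever place in the row that is. It never moves. Origin: centre of its underside, z up.
- pad_d: Flat black rubber disc, 44 mm diameter, 3 mm thick, fixed on top of the service board: the pad on which objective_d stands at the start, whichever place in the row that is. It never moves. Origin: centre of its underside, z up.
- service_board: Grey metal board fixed to the bench, 64 mm wide (x), 12 mm thick, y from -112 to +140 mm. Origin: underside, below the middle of the row; z up. Four pads at x = 0, y = +84 (first, next to the knob), +28, -28, -84 mm; which objective is where is random. Brass knob (22 mm diameter, 24 mm high) on top at y = +126 mm. Lies at any yaw, left or right.
- storage_block: Wooden block fixed to the bench, 64 mm wide (x), 16 mm thick, y from -112 to +140 mm. Origin: underside, below the middle of the row; z up. Four empty round wells, 45 mm across, 6 mm deep (floor 10 mm above the bench), at x = 0, y = +84 (first, next to the knob), +28, -28, -84 mm. Brass knob (22 mm diameter, 24 mm high) on top at y = +126 mm. Lies at any yaw, left or right.
Mind the look-alikes: they are no part of the job. Leave any red look-alike of the objective_d alone.

How it is judged:
By the outcome, as a careful person would: the job done as asked, in the order asked, and still so for the second after the job is handed in, with the robot touching nothing.
It also fails if it takes over 122 s, if anything falls off the work surface, if the arm or the gripper's body presses on something with over 40 N, if the wrist force passes 120 N, or if a joint passes its speed limit or range.

## Working session

There is one attempt and no reset: what is moved stays moved. The work goes in short steps, each a Python script; the robot and the scene stay as the last script left them, time stands still between calls to the robot, and variables do not carry over. Pictures are saved under pics/ and viewed, at most 14 in all, crops included, and the job is handed in when it is done.

```bash
mkdir -p pics; ls; python3 - <<'E'
from station import arm, snapshot, camera_info
import cv2
for n in ("side","top"):
    cv2.imwrite(f"pics/{n}0.png",snapshot(n)); c=camera_info(n); print(n,c)
print(camera_info("wrist")); print(arm.read_time(),arm.read_eef_rot())
E
```

```text
pics
side {'fx': 574.6181738417332, 'fy': 574.6181738417332, 'cx': 315.14370744539553, 'cy': 234.51724129602843, 'R': array([[-0.89123501, -0.45350115,  0.00607199],
       [-0.34248098,  0.6641571 , -0.66453151],
       [ 0.29733305, -0.59433329, -0.74723557]]), 't': array([0.4411675 , 0.21119015, 0.92225379])}
top {'fx': 473.48133395777774, 'fy': 473.48133395777774, 'cx': 321.03487828151395, 'cy': 233.1773515377477, 'R': array([[ 0.00499945, -0.99988138, -0.01456782],
       [-0.99324562, -0.00327643, -0.11598446],
       [ 0.11592297,  0.01504928, -0.99314419]]), 't': array([-5.17489103e-04,  5.14881443e-01,  9.71231759e-01])}
{'fx': 420.6629796711659, 'fy': 420.6629796711659, 'cx': 316.7381667812304, 'cy': 243.3852621888041, 'T_tool_cam': array([[-5.74185329e-04, -9.56336025e-01, -2.92268846e-01,
         7.44733096e-02],
       [ 9.99999730e-01, -4.15089732e-04, -6.06359222e-04,
         4.56818888e-04],
       [ 4.58565371e-04, -2.92269115e-01,  9.56336005e-01,
        -6.90605543e-02],
       [ 0.00000000e+00,  0.00000000e+00,  0.00000000e+00,
         1.00000000e+00]])}
0.1 [ 1.27493150e-01  9.91838725e-01 -1.19077185e-03 -1.50672895e-04]
```

View pics/top0.png

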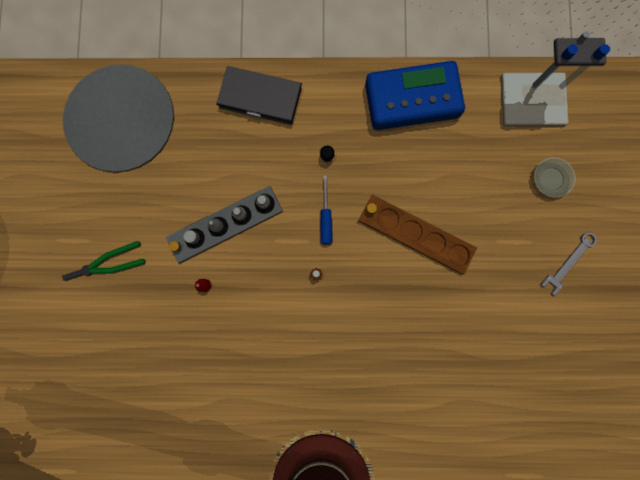

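View pics/side0.png

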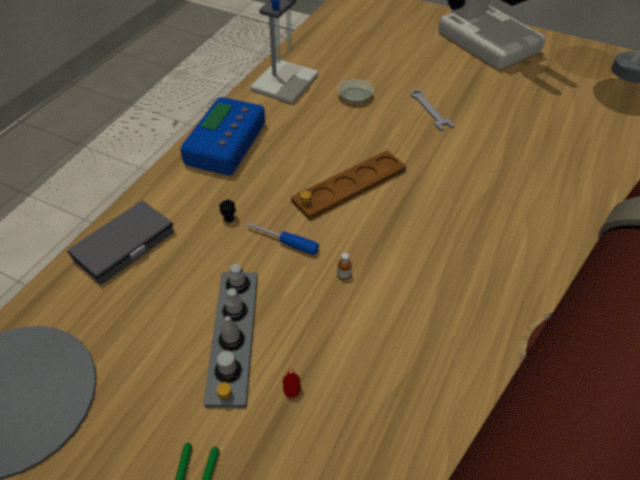

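The top picture shows the service board at about (225,224) with its knob at (174,246). The objectives stand at (194,238), (217,226), (241,213) and (265,202). The storage block is at (418,234) with its knob at (372,209). The red look-alike at (203,286), the black item at (327,153) and the bottle at (316,274) stand off the board and stay where they are. Next I measure both rectangles.

```bash
cat > h.py <<'E'
import numpy as np, cv2
from station import arm, snapshot, camera_info, ticket
from scipy.spatial.transform import Rotation as Rot
def cam(n, pose=None):
    c=camera_info(n)
    if n!="wrist": return c, c["R"].T, -c["R"].T@c["t"]
    p,q=pose; T=c["T_tool_cam"]; Rt=Rot.from_quat(q).as_matrix()
    return c, Rt@T[:3,:3], Rt@T[:3,3]+p
def rays(px,z,C):
    c,R,o=C; px=np.asarray(px,float).reshape(-1,2)
    d=np.c_[(px[:,0]-c["cx"])/c["fx"],(px[:,1]-c["cy"])/c["fy"],np.ones(len(px))]@R.T
    return o+d*((z-o[2])/d[:,2])[:,None]
def quat(yaw):  # tool down; tool y (closing) along world angle yaw
    y=np.array([np.cos(yaw),np.sin(yaw),0]); z=np.array([0,0,-1.]); x=np.cross(y,z)
    return Rot.from_matrix(np.c_[x,y,z]).as_quat()
def big(mask,roi=None):
    if roi: m=np.zeros_like(mask); u0,v0,u1,v1=roi; m[v0:v1,u0:u1]=mask[v0:v1,u0:u1]; mask=m
    cs,_=cv2.findContours(mask,cv2.RETR_EXTERNAL,cv2.CHAIN_APPROX_NONE)
    return max(cs,key=cv2.contourArea)
def rect(cont,z,C):
    P=rays(cont,z,C)[:,:2]
    (cx,cy),(w,h),a=cv2.minAreaRect((P*1000).astype(np.float32))
    a=np.radians(a); 
    if w>h: ax=np.array([np.cos(a),np.sin(a)])
    else: ax=np.array([-np.sin(a),np.cos(a)])
    return np.array([cx,cy])/1000,ax,sorted((w,h))
def masks(im):
    hsv=cv2.cvtColor(im,cv2.COLOR_BGR2HSV); 
    knob=cv2.inRange(hsv,(15,190,110),(30,255,255))
    return hsv,knob
E
python3 - <<'E'
from h import *
im=cv2.imread("pics/top0.png"); hsv,kn=masks(im); C=cam("top"); print("cam",C[2].round(3))
for p in [(215,243),(372,209),(174,246),(400,232),(425,228),(300,320),(388,218)]: print(p,hsv[p[1],p[0]])
grey=cv2.inRange(hsv,(0,0,0),(180,90,255)); b=big(grey,(155,175,295,275))
wood=cv2.inRange(hsv,(0,170,50),(13,255,200)); w=big(wood,(345,180,490,285))
for nm,c,z,roi in (("board",b,.012,(155,175,295,275)),("block",w,.016,(345,180,490,285))):
    o,ax,s=rect(c,z,C); k=big(kn,roi); m=cv2.moments(k); kp=(m['m10']/m['m00'],m['m01']/m['m00'])
    K=rays(kp,z+.024,C)[0,:2]
    if ax@(K-o)<0: ax=-ax
    print(nm,"centre",o.round(4),"ax",ax.round(3),"size",np.round(s,1),"knob",K.round(4),cv2.contourArea(k),"knob along/cross",(ax@(K-o)).round(4),(np.cross(ax,K-o)).round(4), "origin",(o-.014*ax).round(4))
E
```

```text
cam [ 0.399 -0.013  1.024]
(215, 243) [75  7 73]
(372, 209) [ 21 208 146]
(174, 246) [ 19 206 146]
(400, 232) [ 14 197  93]
(425, 228) [ 14 201  89]
(300, 320) [ 18 152 126]
(388, 218) [ 13 192 101]
board centre [0.537  0.2127] ax [-0.456  0.89 ] size [ 64.8 251.8] knob [0.4862 0.3118] 53.5 knob along/cross 0.1114 0.0001 origin [0.5434 0.2002]
block centre [ 0.516 -0.203] ax [0.461 0.887] size [ 63.6 248.7] knob [ 0.5684 -0.1044] 63.0 knob along/cross 0.1117 -0.0011 origin [ 0.5095 -0.2154]<stdin>:10: DeprecationWarning: Arrays of 2-dimensional vectors are deprecated. Use arrays of 3-dimensional vectors instead. (deprecated in NumPy 2.0)
```

```bash
cat >> h.py <<'E'
E
python3 - <<'E'
from h import *
B=(np.array([.5434,.2002]),np.array([-.456,.89])); W=(np.array([.5095,-.2154]),np.array([.461,.887]))
for nm,(o,ax) in (("board",B),("block",W)):
    y0=np.arctan2(ax[1],ax[0])-np.pi/2
    for k in (0,np.pi):
        for s in (.084,-.084):
            for z in (.095,.17,.26):
                j=arm.ik([*(o+ax*s),z],quat(y0+k)); print(nm,k>0,s,z,None if j is None else np.round(j,2))
E
```

```text
board False 0.084 0.095 [-0.63  0.78  0.14  1.83 -0.2   0.54  0.12]
board False 0.084 0.17 [-0.65  0.67  0.18  1.79 -0.18  0.7   0.1 ]
board False 0.084 0.26 [-0.69  0.55  0.23  1.71 -0.16  0.9   0.09]
board False -0.084 0.095 [-0.36  0.8   0.19  1.78 -0.24  0.58  0.44]
board False -0.084 0.17 [-0.4   0.7   0.25  1.74 -0.23  0.74  0.44]
board False -0.084 0.26 [-0.44  0.59  0.31  1.65 -0.21  0.93  0.42]
board True 0.084 0.095 [-0.21  0.84 -0.53  1.82  0.65  0.67  2.48]
board True 0.084 0.17 [-0.18  0.73 -0.58  1.78  0.53  0.8   2.59]
board True 0.084 0.26 [-0.17  0.6  -0.59  1.69  0.39  0.96  2.71]
board True -0.084 0.095 [ 0.09  0.86 -0.56  1.76  0.67  0.72  2.78]
board True -0.084 0.17 [-0.84  0.98  1.13  1.75 -1.    1.11 -2.03]
board True -0.084 0.26 [-0.85  0.83  1.13  1.67 -0.81  1.19 -2.18]
block False 0.084 0.095 [ 0.04  0.79  0.28  1.86 -0.39  0.55  0.1 ]
block False 0.084 0.17 [-0.11  0.7   0.52  1.83 -0.49  0.74  0.2 ]
block False 0.084 0.26 [-0.28  0.65  0.82  1.75 -0.56  0.99  0.27]
block False -0.084 0.095 [ 0.44  0.76  0.11  1.9  -0.16  0.49  0.19]
block False -0.084 0.17 [ 0.11  0.72  0.66  1.87 -0.62  0.77  0.63]
block False -0.084 0.26 [-0.03  0.66  0.89  1.78 -0.6   1.    0.63]
block True 0.084 0.095 [ 0.43  0.79 -0.35  1.85  0.46  0.58  2.45]
block True 0.084 0.17 [ 0.37  0.66 -0.24  1.81  0.23  0.7   2.66]
block True 0.084 0.26 [ 0.85  0.79 -1.15  1.71  0.78  1.18  2.15]
block True -0.084 0.095 [ 0.84  0.81 -0.53  1.89  0.68  0.63  2.55]
block True -0.084 0.17 [-0.11  0.93  1.13  1.87 -1.    1.04 -2.16]
block True -0.084 0.26 [-0.12  0.77  1.13  1.79 -0.78  1.11 -2.34]
```

Both rectangles come out at the right size, and k=0 reaches every pose with joint margin. I'll look at each row from close up with the wrist camera.

```bash
python3 - <<'E'
from h import *
B=(np.array([.5434,.2002]),np.array([-.456,.89])); W=(np.array([.5095,-.2154]),np.array([.461,.887]))
for nm,(o,ax) in (("block",W),("board",B)):
    q=quat(np.arctan2(ax[1],ax[0])-np.pi/2)
    arm.movep([*o,.27],q)
    pose=(np.array(arm.read_tool_pos()),np.array(arm.read_eef_rot())); im=snapshot("wrist")
    cv2.imwrite(f"pics/w_{nm}.png",im); np.savez(f"w_{nm}.npz",p=pose[0],q=pose[1]); print(nm,pose,arm.read_time())
E
```

```text
block (array([ 0.51003221, -0.21448566,  0.26980807]), array([ 8.54247737e-01,  5.19866045e-01,  1.56611406e-04, -2.72880164e-04])) 3.3417
board (array([0.54384406, 0.19804079, 0.27033861]), array([ 5.23115155e-01,  8.52261697e-01, -3.18559622e-04,  6.57428949e-04])) 4.9333
```

View pics/w_block.png

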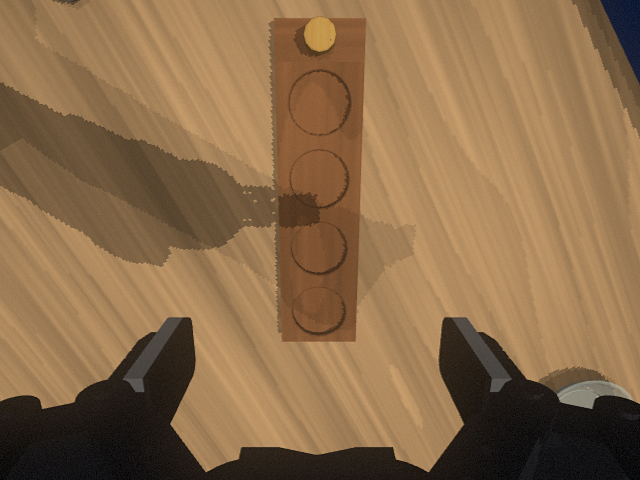

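View pics/w_board.png

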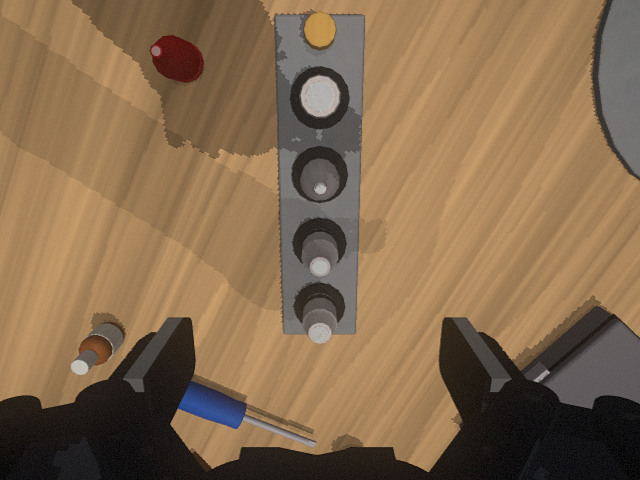

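Wrist views: the block's knob is at (320,35) and its wells at (320,102), (319,178), (319,247) and (319,310). On the board, the knob is at (320,30) and the pads at (320,98), (320,174), (319,242) and (319,305). The objectives from the knob outward are a (flat, wide), d (pointed), then c and b. Next I compute positions from these views.

```bash
python3 - <<'E'
from h import *
B=(np.array([.5434,.2002]),np.array([-.456,.89])); W=(np.array([.5095,-.2154]),np.array([.461,.887]))
for nm,(o,ax),z,cor,kn,cs in (("block",W,.016,[(274,18),(366,18),(356,341),(282,341)],(320,34.5),[(320,102.5),(319.5,178.5),(319,247),(319,310.5)]),
                    ("board",B,.012,[(276,15),(364,15),(355,333),(284,333)],(320,30),[(320,98)])):
    d=np.load(f"w_{nm}.npz"); C=cam("wrist",(d["p"],d["q"]))
    P=rays(cor,z,C)[:,:2]; a=P[0]+P[1]-P[2]-P[3]; L=np.linalg.norm(a)/2; a/=np.linalg.norm(a); o2=P.mean(0)-.014*a
    K=rays(kn,z+.024,C)[0,:2]; w=rays(cs,z+(.003 if nm=="board" else 0),C)[:,:2]
    n=np.array([a[1],-a[0]])
    print(nm,"len",L.round(4),"origin",o2.round(4),"ax",a.round(4),"yaw diff deg",np.degrees(np.arctan2(*a[::-1])-np.arctan2(*ax[::-1])).round(2),"vs top",(o2-o).round(4))
    print("  knob-126:",(K-.126*a).round(4),"wells rel",((w-o2)@a).round(4),((w-o2)@n).round(4))
E
```

```text
block len 0.2508 origin [ 0.5116 -0.2161] ax [0.461  0.8874] yaw diff deg 0.01 vs top [ 0.0021 -0.0007]
  knob-126: [ 0.5111 -0.2169] wells rel [ 0.0841  0.0288 -0.0262 -0.0824] [ 0.0002  0.     -0.0002 -0.0001]
board len 0.2484 origin [0.5449 0.2016] ax [-0.4527  0.8917] yaw diff deg -0.21 vs top [0.0015 0.0014]
  knob-126: [0.5454 0.2003] wells rel [0.0833] [0.0001]
```

The two measurements agree within about 2 mm, so I use the mean. I'll do the first objective with force readouts and pictures.

```bash
cat >> h.py <<'E'
B=(np.array([.5444,.2008]),np.array([-.4545,.8907])); W=(np.array([.5109,-.2160]),np.array([.461,.8874]))
S=(.084,.028,-.028,-.084); G=.080   # TCP height above foot in the grasp
def spot(F,i):
    o,ax=F; return o+ax*S[i], quat(np.arctan2(ax[1],ax[0])-np.pi/2)
def st(tag): print(tag,"t",round(arm.read_time(),2),"p",np.round(arm.read_tool_pos(),4),"F",np.round(arm.read_ft_force(),2),"open",round(arm.read_opening(),3),"ff",np.round(arm.read_finger_force(),1))
def pick(i,pic=False):
    p,q=spot(B,i); arm.move_gripper(.65); arm.movep([*p,.20],q); arm.pause(.2)
    arm.line_to([*p,.12],.15,q); arm.line_to([*p,.015+G],.06,q); arm.pause(.2); st("down")
    arm.move_gripper(.25,35); 
    if arm.read_finger_force()<5: arm.move_gripper(0.,35)
    arm.pause(.2); st("grip")
    arm.line_to([*p,.015+G+.01],.04,q); arm.line_to([*p,.20],.15,q); arm.pause(.2); st("lift")
def place(i):
    p,q=spot(W,i); arm.movep([*p,.20],q); arm.pause(.3); st("over")
    e=p-np.array(arm.read_tool_pos())[:2]
    arm.line_to([*p,.010+G+.015],.12,q); arm.pause(.3); f0=arm.read_ft_force()[2]; z=.010+G+.004
    arm.line_to([*p,z],.04,q); arm.pause(.1)
    while z>.010+G-.003:
        z-=.001; arm.line_to([*p,z],.02,q); arm.pause(.1)
        df=arm.read_ft_force()[2]-f0
        if df>1.0: break
    st(f"touch z{z:.4f} df{df:.2f}")
def release(i):
    p,q=spot(W,i); arm.move_gripper(.65); arm.pause(.3); st("rel")
    z=arm.read_tool_pos()[2]; arm.line_to([*p,z+.02],.06,q); arm.line_to([*p,.20],.2,q)
E
python3 - <<'E'
from h import *
pick(0); cv2.imwrite("pics/w1.png",snapshot("wrist")); cv2.imwrite("pics/s1.png",snapshot("side"))
E
```

```text
down t 7.51 p [0.5064 0.2757 0.0953] F [-0.23  0.56  0.14] open 0.65 ff 0.0
grip t 8.07 p [0.5064 0.2757 0.0953] F [-1.02  0.09  2.98] open 0.309 ff 34.8
lift t 9.45 p [0.5057 0.2755 0.1989] F [ 0.17 -0.77 -0.96] open 0.308 ff 34.5
```

View pics/w1.png

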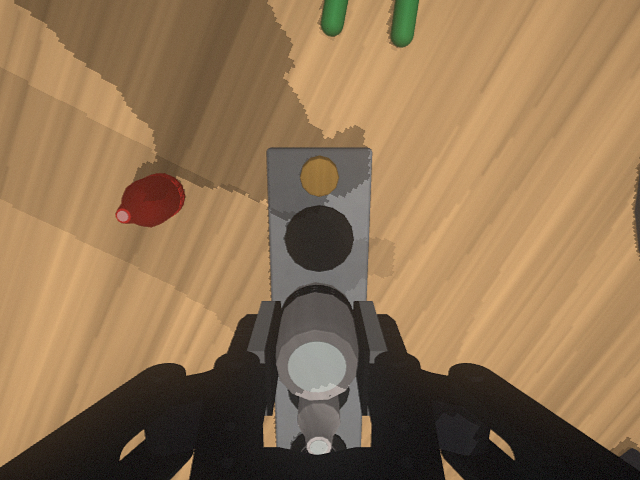

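The objective is held upright between the pads at (317,368), and its bare pad shows at (319,238). Next I place it, looking before and after release.

```bash
python3 - <<'E'
from h import *
place(0); s=snapshot("side"); release(0); arm.pause(.2); st("up"); w=snapshot("wrist"); s2=snapshot("side")
a=np.hstack([cv2.resize(x[130:250,270:430],(400,300)) for x in (s,s2)])
cv2.imwrite("pics/p0.png",np.vstack([a,cv2.resize(w[100:475],(800,300))]))
E
```

```text
over t 11.4 p [ 0.5499 -0.1407  0.1999] F [-0.01  0.06 -2.25] open 0.314 ff 34.5
touch z0.0900 df3.73 t 14.57 p [ 0.5498 -0.1416  0.0903] F [-1.03  0.75  2.9 ] open 0.312 ff 34.8
rel t 15.31 p [ 0.5496 -0.1415  0.09  ] F [ 0.57  0.22 -0.31] open 0.649 ff 0.0
up t 16.59 p [ 0.549  -0.1409  0.1984] F [-0.06  0.52 -0.56] open 0.649 ff 0.0
```

View pics/p0.png

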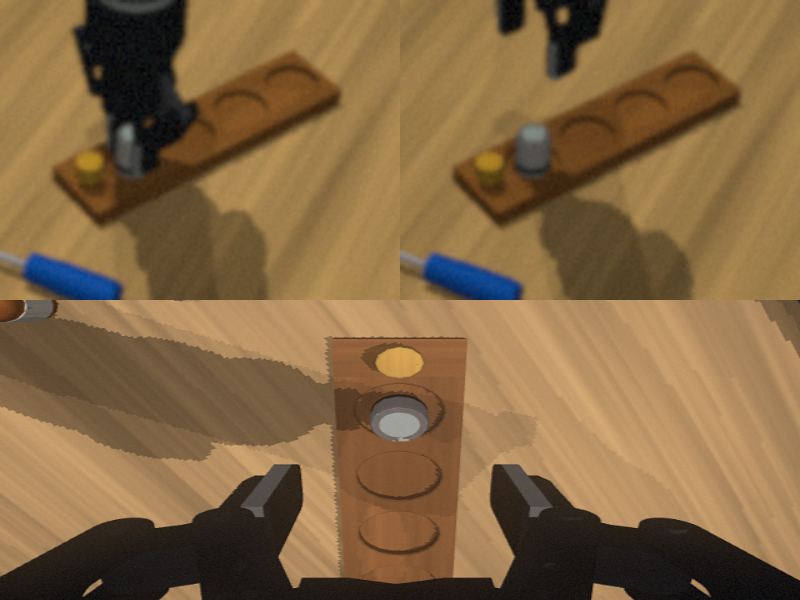

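Objective 1 stands upright inside the first well, and contact came at exactly the expected height. Next are the other three, with checks that stop on a bad grasp or touch height.

```bash
python3 - <<'E'
from h import *
for i in (1,2,3):
    pick(i); o=arm.read_opening()
    cv2.imwrite(f"pics/wl{i}.png",snapshot("wrist"))
    if not(.29<o<.34) or arm.read_finger_force()<20: print("BAD GRASP"); break
    place(i)
    if not .088<arm.read_tool_pos()[2]<.0925: print("BAD Z"); break
    release(i)
    cv2.imwrite(f"pics/ws{i}.png",snapshot("wrist"))
s=snapshot("side"); cv2.imwrite("pics/s3.png",np.hstack([cv2.resize(s[130:250,270:430],(800,600))]))
E
```

```text
down t 19.93 p [0.5319 0.2257 0.0953] F [ 0.73 -0.14 -0.28] open 0.652 ff 0.0
grip t 20.5 p [0.5319 0.2258 0.0954] F [-1.17 -0.07  3.86] open 0.317 ff 34.7
lift t 21.88 p [0.5312 0.2257 0.1989] F [-0.38 -0.24 -0.67] open 0.315 ff 34.5
over t 23.77 p [ 0.5241 -0.1904  0.1999] F [ 0.65 -0.27 -1.39] open 0.314 ff 34.5
touch z0.0900 df3.10 t 26.94 p [ 0.5239 -0.1913  0.0904] F [-0.22  0.21  1.86] open 0.315 ff 34.8
rel t 27.63 p [ 0.5238 -0.1912  0.09  ] F [-0.62  0.49 -0.55] open 0.65 ff 0.0
down t 32.01 p [0.5574 0.1758 0.0953] F [0.12 0.1  0.59] open 0.652 ff 0.0
grip t 32.58 p [0.5574 0.1759 0.0953] F [-1.    0.41  3.21] open 0.311 ff 34.9
lift t 33.96 p [0.5566 0.1758 0.1989] F [ 0.36 -0.83 -0.88] open 0.312 ff 34.5
over t 35.86 p [ 0.4984 -0.2401  0.1999] F [ 0.06  0.11 -2.02] open 0.311 ff 34.5
touch z0.0900 df4.07 t 39.02 p [ 0.4981 -0.241   0.0903] F [1.32 1.05 3.17] open 0.311 ff 34.8
rel t 39.72 p [ 0.498  -0.2409  0.09  ] F [1.09 0.57 0.51] open 0.65 ff 0.0
down t 44.12 p [0.5828 0.1259 0.0953] F [-0.05 -0.03  0.35] open 0.65 ff 0.0
grip t 44.69 p [0.5828 0.126  0.0954] F [0.44 0.1  3.65] open 0.315 ff 34.9
lift t 46.08 p [0.5821 0.1261 0.1988] F [-0.17 -0.31 -1.06] open 0.31 ff 34.5
over t 48.01 p [ 0.4726 -0.2899  0.1999] F [ 0.9  -0.48 -2.19] open 0.309 ff 34.5
touch z0.0900 df3.50 t 51.17 p [ 0.4723 -0.2907  0.0903] F [-0.77  0.39  3.03] open 0.311 ff 34.8
rel t 51.87 p [ 0.4722 -0.2906  0.09  ] F [0.39 0.59 0.2 ] open 0.652 ff 0.0
```

View pics/s3.png

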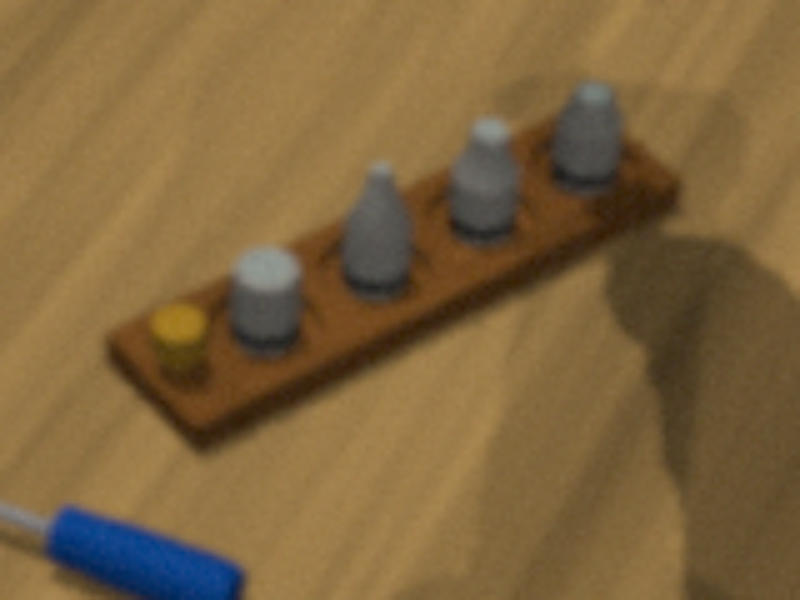

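The enlarged side crop shows the knob at (180,340) and all four upright, in the order a (265,300), d (378,235), c (485,185), b (588,140). One last wrist view from above will confirm each foot is inside its well.

```bash
python3 - <<'E'
from h import *
o,ax=W; arm.movep([*o,.27],spot(W,0)[1]); arm.pause(.3)
cv2.imwrite("pics/end.png",cv2.resize(snapshot("wrist")[0:360,220:420],None,fx=1.66,fy=1.66)); print(arm.read_time())
E
```

```text
53.9167
```

View pics/end.png

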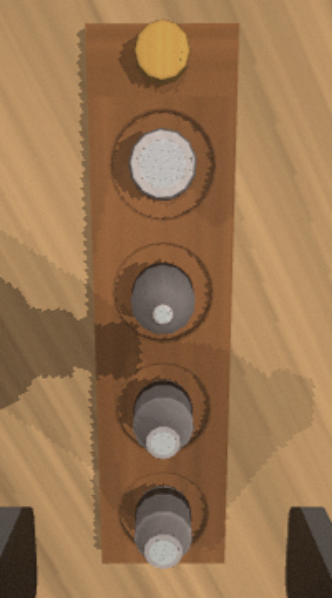

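From above, all four feet lie centred in their wells, at (162,163), (162,292), (162,403) and (162,510) in the crop, with the knob at (162,50). The gripper is clear.

```bash
python3 -c "
from station import ticket
print(ticket.finish_job())"
```

```text
the job is handed in; nothing more can be done
None
```

All four objectives now stand upright and flat in the storage block's wells, in their original order from the brass knob (a, d, c, b), and the job was handed in at about 54 s of the 122 s limit.

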